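# Check the return of one brake master cylinder's pushrod

## Task

Three brake master cylinders stand on the workshop bench with their pushrods up: check the one with the rectangular two-cap tank by pressing its pushrod gently down with the fingertips to about half of its 20 mm travel, and keep it there for a second. Then let it spring fully back up and withdraw. Do not lift, tip or shift the cylinder or drive the rod to its stop, and leave the other two cylinders and everything else on the bench alone.

Things in the scene. Friction and masses are not known exactly. Their poses are not given: they have to be found in the camera images.
- boxtank: brake master cylinder to check: rectangular tank (38 x 76 x 50 mm, two round caps on top, up to height 102 mm) on its +x side, reaching 62 mm from the axis. Stands loose, upright, about 1.2 kg, 162 mm tall, on a round foot 90 mm across, 12 mm thick; barrel 38 mm thick, flange 36 x 76 mm at height 105-114 mm, pushrod on top. Origin: centre of foot's underside, z up along the barrel
- boxtank_pad (a point): centre of the flat top of its pushrod pad (30 mm across, 6 mm thick, facing up), 162 mm above the bench when up; it is the highest part and lies on the cylinder's axis
- boxtank_rod (a joint): how far its pushrod is pressed down, m: 0 up (rest), 0.020 at its stop. Spring return: about 2 N starts it, then 0.3 N per mm, so about 5 N at half travel and 8 N at the stop; it rises by itself when let go
- pot: brake master cylinder with a single round tank (44 mm across, one round cap) on its +x side, reaching 68 mm from the axis; leave alone. Stands loose, upright, about 1.2 kg, 162 mm tall, on a round foot 90 mm across, 12 mm thick; barrel 38 mm thick, flange 36 x 76 mm at height 105-114 mm, pushrod on top. Origin: centre of foot's underside, z up along the barrel
- pot_pad (a point): centre of the flat top of its pushrod pad (30 mm across, 6 mm thick, facing up), 162 mm above the bench when up; it is the highest part and lies on the cylinder's axis
- pot_rod (a joint): how far its pushrod is pressed down, m: 0 up (rest), 0.020 at its stop. Spring return: about 2 N starts it, then 0.3 N per mm, so about 5 N at half travel and 8 N at the stop; it rises by itself when let go
- bare: brake master cylinder with no tank, only two brass port stubs on its side; leave alone. Stands loose, upright, about 1.2 kg, 162 mm tall, on a round foot 90 mm across, 12 mm thick; barrel 38 mm thick, flange 36 x 76 mm at height 105-114 mm, pushrod on top. Origin: centre of foot's underside, z up along the barrel
- bare_pad (a point): centre of the flat top of its pushrod pad (30 mm across, 6 mm thick, facing up), 162 mm above the bench when up; it is the highest part and lies on the cylinder's axis
- bare_rod (a joint): how far its pushrod is pressed down, m: 0 up (rest), 0.020 at its stop. Spring return: about 2 N starts it, then 0.3 N per mm, so about 5 N at half travel and 8 N at the stop; it rises by itself when let go
- bearing: loose steel bearing lying flat among the cylinders, 44 mm across, 14 mm high; origin at underside centre
- bush: loose rubber bush among the cylinders, 40 mm across, 30 mm high; origin at underside centre
- wrench: loose steel wrench lying on the bench at the side of the cylinders, 170 mm long along its x
- driver: loose screwdriver with a black handle lying on the bench at the side of the cylinders, 200 mm long along its x
- mug: blue mug behind the cylinders, 84 mm across, 95 mm high, handle on its +y side; origin at underside centre
- spray: spray can behind the cylinders, 66 mm across, 190 mm high; origin at underside centre
- carton: small cardboard box behind the cylinders, 55 x 100 x 40 mm; origin at underside centre

How it is judged:
On the way, in this order (a step that is already met when the one before it is completed fails the run):
1. the fingertips hold the right pushrod pressed at least 5 mm and at most 17 mm down, for 0.7 s (value of joint boxtank_rod between 0.005 and 0.017 m and contact force between the fingers and boxtank above 0.5 N), for 0.7 s.
2. the pushrod is let back up (within 2 mm of its rest) (value of joint boxtank_rod below 0.002 m), for 0.2 s.
At the end, for the whole second after the job is handed in: The checked pushrod is back up (within 2 mm), its cylinder upright, at rest and within 15 mm of where it stood; the other cylinders upright, unpressed (under 3 mm) and within 8 mm of their places; all other things within 15 mm of theirs (value of joint boxtank_rod below 0.002 m and distance of each of boxtank, bearing, bush, wrench, driver, mug, spray, carton from where it was at the start of the episode below 0.015 m and angle between each of boxtank, pot, bare's own z axis and vertical below 0.05 rad and linear speed of boxtank below 0.02 m/s and value of joint each of pot_rod, bare_rod below 0.003 m and distance of each of pot, bare from where it was at the start of the episode below 0.008 m); the robot touches nothing.
It fails at once if the checked cylinder's pushrod is driven to (within 3 mm of) its stop (value of joint boxtank_rod above 0.017 m).
It fails at once if the checked cylinder is pushed hard (over 20 N) (contact force between any of the fingers, the arm and boxtank above 20 N).
It fails at once if the checked cylinder is lifted, tipped over 6 degrees or shifted over 15 mm (distance of boxtank from where it was at the start of the episode above 0.015 m or angle between boxtank's own z axis and vertical above 0.105 rad).
It fails at once if another cylinder is touched, pressed or shifted (contact force between any of the fingers, the arm and pot above 0.5 N or value of joint any of pot_rod, bare_rod above 0.003 m or distance of any of pot, bare from where it was at the start of the episode above 0.008 m or contact force between any of the fingers, the arm and bare above 0.5 N).
It fails at once if another thing on the bench is shifted over 15 mm or lifted (distance of any of bearing, bush, wrench, driver, mug, spray, carton from where it was at the start of the episode above 0.015 m).
It also fails if it takes over 32 s, if anything falls off the work surface, if the arm or the gripper's body presses on something with over 40 N, if the wrist force passes 120 N, or if a joint passes its speed limit or range.

## Robot

A 7-joint arm with a two-finger parallel gripper is mounted at the origin on the work surface. World frame = base frame: x ahead of the robot, y to its left, z up, the work surface at z = 0. Lengths are in m, angles in rad, forces in N, time in s.
With the tool pointing down it reaches from about 0.425 to 0.925 m from the base axis. Payload 6.8 kg.
Tool frame: the origin (TCP) lies on the centre line of the jaws, within the pads' length; the fingertips stand 14 mm ahead of it and the grasp point (between the pads) lies 5 mm behind it (r.tips_ahead is the distance from the TCP to the fingertips, in m); z points along the fingers, y is the line along which they close (so a half turn about z gives the same grasp; the last joint's range is limited). The gripper opens to 85 mm and grips with 20 to 120 N. Pads are 22 mm wide; open, the fingers measure 114 mm over their backs; the gripper's body (76 mm by 85 mm) begins 54 mm behind the grasp point. The pads swing forward as they close: fully open they stand 13 mm farther back than shut.
Start: joints at [1.056, 0.477, 0.022, 1.555, -0.011, 1.109, -0.083], TCP at [0.267, -0.62, 0.245] pointing down, gripper open.
Joint ranges: [-2.96, 2.96], [-0.34, 2.1], [-1.41, 1.46], [0.24, 2.44], [-1.37, 4.51], [0.17, 1.92], [-2.96, 2.96]. Speed limits (rad/s): [2.39, 2.39, 3.14, 3.14, 3.14, 3.14, 3.14].

## Interface

Orientations are given as a rotation vector (axis times angle).
In Python, from bench import r, eyes gives the robot as it stands.
- The arm moves only by the tool step_arm, never from a script. Its argument "rows" is a list of rows, each a list of 6 numbers: the shift along the world's x, y, z in units of 60 cm (1.0 is 60 cm), then the turn, a rotation vector about the world's x, y, z in units of pi rad (1.0 is pi rad). In form: [[x, y, z, rx, ry, rz], ...]. A call has 1 to 5 rows; each row is the pose to reach, as a shift and turn from the pose commanded when the call began, turning the shorter way round; what a row does not reach only later rows make up. A row lasts 1/12 s, in which the tool goes at most 41.7 mm and 7.16 degrees, less where a joint would pass 70% of its speed; a pose out of reach is approached as far as the arm can. A call with a number of a shift or a turn outside -1 to 1 is refused whole. A call with a gripper value outside its range is refused whole. "jaw" is the closure, from 0 (fully open) to 1 (shut), set as the call begins (left out, the last holds). The fingers move at their own pace and stop on an object; "squeeze" is the grip in N (left out, the last holds). Time passes only in rows, so rows that repeat a pose let the fingers close. It gives the time, the measured TCP pose, the force, the opening and the grip force at its end, in the units of the state.
- r.get_obs(): the state, without advancing time (a new reading comes with each control period).
- eyes.grab_frame(name): name is "scene" or "side" or "wrist"; returns the picture (400x640x3 uint8, red, green, blue); there is no depth.
- eyes.camera_info(name): a dict with "mtx" (3x3 intrinsics, pixels), "extrinsics" (4x4, takes a point from camera to world coordinates); the wrist camera has in their place "tool_from_camera" (4x4, takes a point from camera to tool coordinates, whose origin is the TCP and whose axes are the flange's). Camera axes: x right, y down, z forward; pixel columns grow to the right and rows downward; lengths in m; the calibration is good to about 2 mm. A picture is of the moment at which its call begins: read the wrist's pose just before it. camera_info takes no time and is no camera call.
- r.hand_in(): hands the job in; it is judged then, once.
The state is a dict: "clock": time; "joints": joint angles; "qvel": joint speeds; "tau": joint torques, N m; "tcp_pos": TCP position; "orientation": TCP orientation; "contact_force": force on the tool from outside, world axes, zero at the start; "moment": the same for the moment, N m; "grip_width": finger opening in m; "gripper_force": force on a finger pad.
Only numpy, scipy, OpenCV 4.12 (cv2) and the standard library are available. Lean on these libraries where they do the work, as an engineer would, in place of code of your own. Each camera call takes 0.05 s, during which the arm holds its last target. There are 200 camera calls.

## Working session

There is one attempt and no reset: what is moved stays moved. The work goes in short steps, Python scripts to look and compute and a tool call to move; the robot and the scene stay as the last step left them, time stands still between calls to the robot, and variables do not carry over. Pictures are saved under pics/ and viewed, at most 10 in all, crops included, and the job is handed in when it is done.

Besides the shell and the picture viewer there is one more tool, called after ">>>" by a JSON object that holds its "fn" and its "kwargs", one argument or row to a line. step_arm: Moves the arm, as the interface text tells. Shifts and turns lie within -1 to 1; 1 stands for 60 cm of shift or pi rad of turn. Its arguments: {"type":"object","properties":{"rows":{"type":"array"},"jaw":{"type":"number"},"squeeze":{"type":"number"}},"required":["rows"]}

```bash
mkdir -p pics; python3 - <<'E'
from bench import r,eyes
import cv2
o=r.get_obs();print(o['tcp_pos'],o['orientation'],o['clock'],o['contact_force'],o['grip_width'])
for n in("scene","side"):
    cv2.imwrite(f"pics/{n}.png",eyes.grab_frame(n)[:,:,::-1]);c=eyes.camera_info(n);print(c['mtx'],c['extrinsics'])
E
```

```text
[ 0.26682439 -0.61940814  0.24430767] [-3.07508588e+00 -6.34187046e-01  8.09024159e-04] 0.0 [-0.23980268  0.56980529  0.26147534] 0.08557723578183744
[[434.41011204   0.         320.70198355]
 [  0.         434.41011204 199.87648934]
 [  0.           0.           1.        ]] [[ 0.2818658   0.78952153 -0.54516734  1.2254665 ]
 [ 0.95943631 -0.22850468  0.16512896 -0.18925664]
 [ 0.00579958 -0.56959755 -0.82190328  1.06834728]
 [ 0.          0.          0.          1.        ]]
[[465.62698828   0.         313.53665326]
 [  0.         465.62698828 199.67664981]
 [  0.           0.           1.        ]] [[-0.77075144 -0.45356338  0.44746227  0.09289489]
 [-0.63692731  0.56647312 -0.52290707  0.62865273]
 [-0.01630385 -0.68803232 -0.72549687  0.98816093]
 [ 0.          0.          0.          1.        ]]
```

View pics/scene.png

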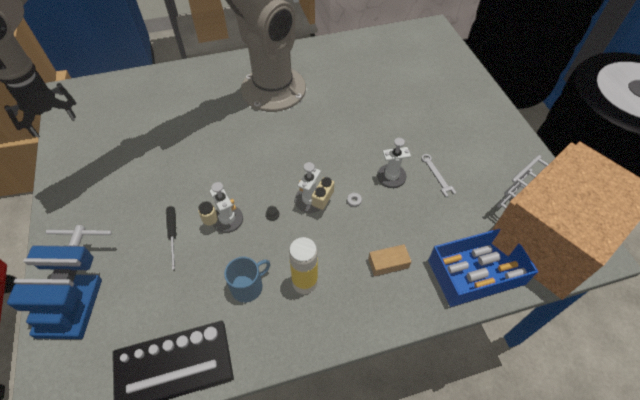

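View pics/side.png

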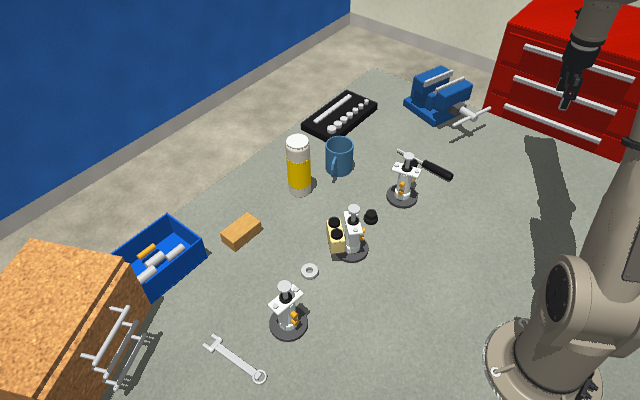

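The box-tank cylinder is the middle one: its pad is at about (309,169) in scene and (353,210) in side. I'll refine both with a zoomed crop.

```bash
python3 - <<'E'
import cv2,numpy as np
a=cv2.imread("pics/scene.png")[150:220,280:350];b=cv2.imread("pics/side.png")[195:265,320:390]
cv2.imwrite("pics/crop.png",np.hstack([cv2.resize(x,(400,400) if 0 else (399,399),interpolation=cv2.INTER_NEAREST) for x in(a,b)]))
E
```

```text
(no output)
```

View pics/crop.png

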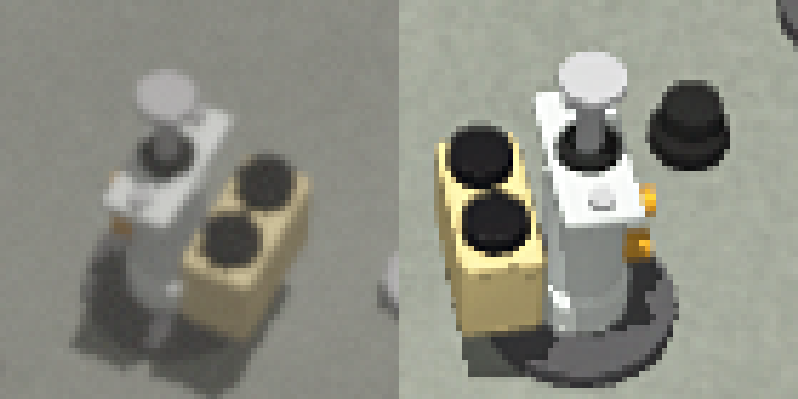

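The crop shows the pad's top face centred at about (309.0,165.8) in scene and (353.5,207.7) in side. The tank caps in scene are at about (320.2,191.8) and (326.2,181.4).

```bash
cat >h.py <<'E'
from bench import r,eyes
import numpy as np
def ray(n,u,v):
    c=eyes.camera_info(n);E=np.array(c['extrinsics']);d=E[:3,:3]@np.linalg.solve(c['mtx'],[u,v,1]);return E[:3,3],d
def onz(n,p,z):
    o,d=ray(n,*p);return o+d*(z-o[2])/d[2]
E
python3 - <<'E'
from h import *
from scipy.spatial.transform import Rotation as R
S=(309.0,165.8);T=(353.5,207.7)
a=onz("scene",S,.162);b=onz("side",T,.162);print(a,b)
o1,d1=ray("scene",*S);o2,d2=ray("side",*T)
A=np.c_[d1,-d2];s=np.linalg.lstsq(A,o2-o1,rcond=None)[0];print("tri",o1+s[0]*d1,o2+s[1]*d2)
for p in((320.2,191.8),(326.2,181.4)):print("cap",onz("scene",p,.102))
for n,p in(("scene",(218,188)),("side",(408,155)),("scene",(399,142)),("side",(285,285))):print(n,onz(n,p,.162))
print("spray",onz("scene",(303,247),.19))
o=r.get_obs();print(R.from_rotvec(o['orientation']).as_matrix().round(3));print("delta",((a+b)/2-o['tcp_pos'])/.6)
E
```

```text
[ 0.50879496 -0.00596675  0.162     ] [ 0.51058239 -0.00634224  0.162     ]
tri [ 0.50969602 -0.0061972   0.16313953] [ 0.51011713 -0.00563492  0.16292026]
cap [0.55825708 0.01116476 0.102     ]
cap [0.52859923 0.03729445 0.102     ]
scene [ 0.51471979 -0.25147995  0.162     ]
side [ 0.50999197 -0.25196414  0.162     ]
scene [0.49603859 0.25907009 0.162     ]
side [0.49266707 0.25949284 0.162     ]
spray [ 0.75743187 -0.08865091  0.19      ]
[[ 0.918  0.396 -0.001]
 [ 0.396 -0.918  0.001]
 [-0.    -0.002 -1.   ]]
delta [ 0.40473787  1.02217214 -0.13734188]
```

Both views agree: the pad is at (0.510, -0.006, 0.163), which fits the 162 mm height. I'll shut the jaws and move over at the present height, with the tips at 0.23 and clear of everything on the way.

>>> {"fn": "step_arm", "kwargs": {
  "rows": [
    [0.022,0.056,0,0,0,0],
    [0.044,0.112,0,0,0,0],
    [0.066,0.168,0,0,0,0],
    [0.088,0.223,0,0,0,0],
    [0.11,0.279,0,0,0,0]
  ],
  "jaw": 1
}}

```text
clock: 0.52
tcp_pos: [0.3332, -0.4507, 0.2449]
orientation: [-3.076, -0.634, 0.001]
contact_force: [0.7, 0.0, 0.4]
grip_width: 0.0256
gripper_force: 0.0
```

>>> {"fn": "step_arm", "kwargs": {
  "rows": [
    [0.022,0.056,0,0,0,0],
    [0.044,0.112,0,0,0,0],
    [0.066,0.168,0,0,0,0],
    [0.088,0.223,0,0,0,0],
    [0.11,0.279,0,0,0,0]
  ]
}}

```text
clock: 0.93
tcp_pos: [0.3991, -0.2834, 0.2451]
orientation: [-3.077, -0.634, 0.001]
contact_force: [1.1, 0.0, 0.1]
grip_width: -0.0002
gripper_force: 0.0
```

>>> {"fn": "step_arm", "kwargs": {
  "rows": [
    [0.022,0.056,0,0,0,0],
    [0.044,0.112,0,0,0,0],
    [0.066,0.168,0,0,0,0],
    [0.088,0.223,0,0,0,0],
    [0.11,0.279,0,0,0,0]
  ]
}}

```text
clock: 1.35
tcp_pos: [0.4651, -0.1161, 0.2452]
orientation: [3.077, 0.634, -0.0]
contact_force: [0.7, -0.2, 0.6]
grip_width: 0.0001
gripper_force: 0.0
```

>>> {"fn": "step_arm", "kwargs": {
  "rows": [
    [0.022,0.056,0,0,0,0],
    [0.044,0.112,0,0,0,0],
    [0.066,0.168,0,0,0,0],
    [0.075,0.185,0,0,0,0],
    [0.075,0.185,0,0,0,0]
  ]
}}

```text
clock: 1.77
tcp_pos: [0.511, -0.0027, 0.2452]
orientation: [-3.073, -0.644, -0.001]
contact_force: [-0.0, 0.4, 0.5]
grip_width: 0.0002
gripper_force: 0.0
```

>>> {"fn": "step_arm", "kwargs": {
  "rows": [
    [-0.001,-0.005,-0.02,0,0,0],
    [-0.001,-0.005,-0.04,0,0,0],
    [-0.001,-0.005,-0.06,0,0,0],
    [-0.001,-0.005,-0.083,0,0,0],
    [-0.001,-0.005,-0.083,0,0,0]
  ]
}}

```text
clock: 2.18
tcp_pos: [0.5072, -0.0117, 0.1929]
orientation: [-3.077, -0.632, 0.008]
contact_force: [-1.3, -0.9, -0.3]
grip_width: -0.0001
gripper_force: 0.0
```

```bash
python3 - <<'E'
from h import *
import cv2
o=r.get_obs();print(o['tcp_pos'],o['contact_force'],r.tips_ahead,o['clock'])
a=eyes.grab_frame("scene")[130:220,270:360,::-1];b=eyes.grab_frame("side")[165:255,310:400,::-1]
cv2.imwrite("pics/c2.png",np.hstack([cv2.resize(x,(396,396),interpolation=cv2.INTER_CUBIC) for x in(a,b)]))
p=o['tcp_pos']-[0,0,r.tips_ahead]
for n,c in(("scene",(270,130)),("side",(310,165))):
    i=eyes.camera_info(n);q=np.linalg.inv(i['extrinsics'])@np.r_[p,1];q=i['mtx']@q[:3];print(n,(q[:2]/q[2]-c)*4.4)
E
```

```text
[ 0.50720758 -0.01171094  0.19292831] [-1.27201156 -0.85419753 -0.34249478] 0.014 2.1833
scene [161.24991943 139.79664891]
side [203.77272866 163.88609757]
```

View pics/c2.png

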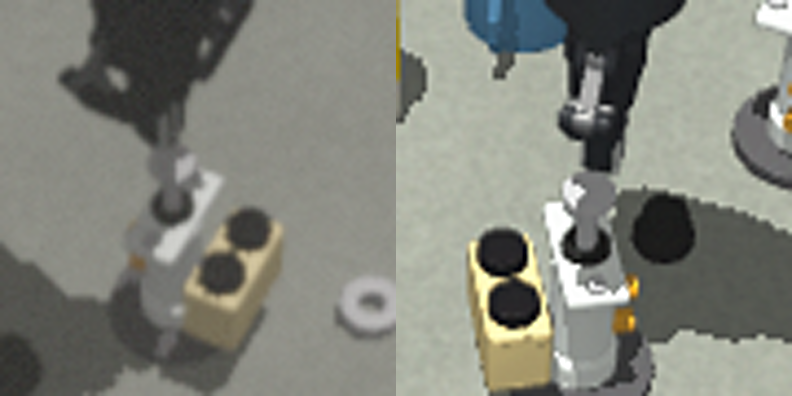

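The tips sit just above the pad in both views: about (170,140) in the left crop, and about (205,170) in the right one (column offset removed). I'll let it settle and correct the small offset.

>>> {"fn": "step_arm", "kwargs": {
  "rows": [
    [0,0,0,0,0,0],
    [0,0,0,0,0,0],
    [0,0,0,0,0,0]
  ]
}}

```text
clock: 2.53
tcp_pos: [0.5099, -0.0099, 0.1963]
orientation: [3.077, 0.634, 0.002]
contact_force: [0.1, 0.1, -0.3]
grip_width: 0.0004
gripper_force: 0.0
```

>>> {"fn": "step_arm", "kwargs": {
  "rows": [
    [0,0.006,-0.006,0,0,0],
    [0,0.006,-0.012,0,0,0],
    [0,0.006,-0.018,0,0,0],
    [0,0.006,-0.023,0,0,0],
    [0,0.006,-0.023,0,0,0]
  ]
}}

```text
clock: 2.95
tcp_pos: [0.5089, -0.0062, 0.1808]
orientation: [-3.077, -0.635, 0.002]
contact_force: [-0.1, -0.6, 0.7]
grip_width: 0.0003
gripper_force: 0.0
```

>>> {"fn": "step_arm", "kwargs": {
  "rows": [
    [0,0,-0.003,0,0,0],
    [0,0,-0.006,0,0,0],
    [0,0,-0.009,0,0,0],
    [0,0,-0.012,0,0,0],
    [0,0,-0.015,0,0,0]
  ]
}}

```text
clock: 3.37
tcp_pos: [0.5096, -0.0062, 0.1728]
orientation: [3.077, 0.634, 0.0]
contact_force: [-0.4, -0.3, 3.0]
grip_width: -0.0002
gripper_force: 1.6
```

There's contact: 3 N at about 3 mm, which matches the spring. Another 7 mm to go, slowly, then hold.

>>> {"fn": "step_arm", "kwargs": {
  "rows": [
    [0,0,-0.003,0,0,0],
    [0,0,-0.006,0,0,0],
    [0,0,-0.009,0,0,0],
    [0,0,-0.011,0,0,0],
    [0,0,-0.011,0,0,0]
  ]
}}

```text
clock: 3.78
tcp_pos: [0.5096, -0.0061, 0.166]
orientation: [3.077, 0.635, 0.0]
contact_force: [-1.3, -1.5, 5.2]
grip_width: -0.0002
gripper_force: 2.4
```

>>> {"fn": "step_arm", "kwargs": {
  "rows": [
    [0,0,0,0,0,0],
    [0,0,0,0,0,0],
    [0,0,0,0,0,0],
    [0,0,0,0,0,0],
    [0,0,0,0,0,0]
  ]
}}

```text
clock: 4.2
tcp_pos: [0.5096, -0.0061, 0.1662]
orientation: [3.077, 0.634, 0.0]
contact_force: [-1.8, -0.2, 6.3]
grip_width: 0.0002
gripper_force: 2.6
```

>>> {"fn": "step_arm", "kwargs": {
  "rows": [
    [0,0,0,0,0,0],
    [0,0,0,0,0,0],
    [0,0,0,0,0,0],
    [0,0,0,0,0,0],
    [0,0,0,0,0,0]
  ]
}}

```text
clock: 4.62
tcp_pos: [0.5096, -0.0061, 0.1662]
orientation: [3.077, 0.635, 0.0]
contact_force: [-0.7, -1.0, 5.2]
grip_width: 0.0001
gripper_force: 2.6
```

>>> {"fn": "step_arm", "kwargs": {
  "rows": [
    [0,0,0,0,0,0],
    [0,0,0,0,0,0],
    [0,0,0,0,0,0],
    [0,0,0,0,0,0],
    [0,0,0,0,0,0]
  ]
}}

```text
clock: 5.03
tcp_pos: [0.5096, -0.0061, 0.1662]
orientation: [3.077, 0.634, 0.0]
contact_force: [-2.2, -1.0, 6.3]
grip_width: 0.0001
gripper_force: 2.6
```

It held about 10 mm down at 5–6 N for 1.25 s. Now I'll release slowly and rise clear.

>>> {"fn": "step_arm", "kwargs": {
  "rows": [
    [0,0,0.004,0,0,0],
    [0,0,0.008,0,0,0],
    [0,0,0.012,0,0,0],
    [0,0,0.017,0,0,0],
    [0,0,0.025,0,0,0]
  ]
}}

```text
clock: 5.45
tcp_pos: [0.509, -0.0061, 0.1809]
orientation: [-3.076, -0.635, 0.002]
contact_force: [0.3, 0.2, 0.3]
grip_width: -0.0001
gripper_force: 0.0
```

>>> {"fn": "step_arm", "kwargs": {
  "rows": [
    [0,0,0.02,0,0,0],
    [0,0,0.05,0,0,0],
    [0,0,0.08,0,0,0],
    [0,0,0.11,0,0,0],
    [0,0,0.14,0,0,0]
  ]
}}

```text
clock: 5.87
tcp_pos: [0.509, -0.006, 0.2659]
orientation: [-3.076, -0.635, 0.001]
contact_force: [-0.1, -0.1, -0.1]
grip_width: 0.0001
gripper_force: 0.0
```

>>> {"fn": "step_arm", "kwargs": {
  "rows": [
    [0,0,0.02,0,0,0],
    [0,0,0.03,0,0,0],
    [0,0,0.03,0,0,0],
    [0,0,0.03,0,0,0],
    [0,0,0.03,0,0,0]
  ]
}}

```text
clock: 6.28
tcp_pos: [0.5088, -0.0062, 0.2821]
orientation: [-3.077, -0.634, 0.003]
contact_force: [-0.4, 0.8, 0.2]
grip_width: -0.0002
gripper_force: 0.0
```

```bash
python3 - <<'E'
from h import *
import cv2
o=r.get_obs();print(o['tcp_pos'],o['contact_force'],o['clock'])
b=eyes.grab_frame("side")[:,:,::-1]
cv2.imwrite("pics/end.png",b)
E
```

```text
[ 0.50883545 -0.00620518  0.28205449] [-0.3662885   0.79092323  0.1576863 ] 6.2833
```

View pics/end.png

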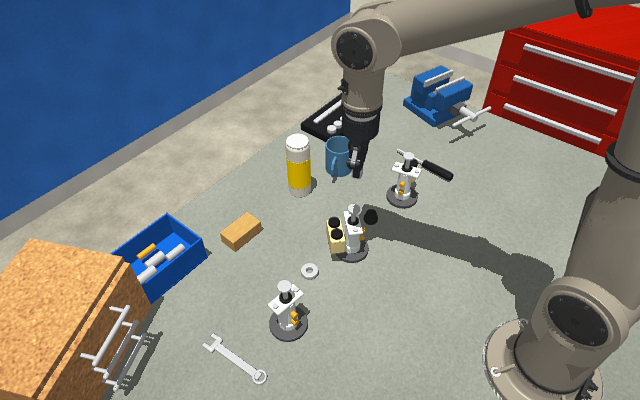

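The pad is back up at (353,209), nothing in view has moved, and the gripper is clear above it.

```bash
python3 -c "
from bench import r
print(r.hand_in())"
```

```text
the job is handed in; nothing more can be done
None
```

I pressed the box-tank cylinder's pushrod about 10 mm down at 5–6 N and held it there for 1.25 s. It then sprang back up, the arm withdrew with nothing else visibly moved, and the job is handed in (no verdict was returned).

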